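# Refill the pellet-tin feeder chute from the hall cabinet drawer

## Robot

A 6-joint arm with a two-finger parallel gripper is mounted at the origin on the work surface. World frame = base frame: x ahead of the robot, y to its left, z up, the work surface at z = 0. Lengths are in m, angles in rad, forces in N, time in s.
With the tool pointing down it reaches from about 0.35 to 0.85 m from the base axis. Payload 8.1 kg.
Tool frame: the origin (TCP) lies on the centre line of the jaws, within the pads' length; the fingertips stand robot.tip_reach ahead of it and the grasp point (between the pads) lies 5 mm behind it (robot.tip_reach is the distance from the TCP to the fingertips, in m); z points along the fingers, y is the direction in which the jaws open and shut (so a half turn about z gives the same grasp; the last joint's range is limited). The gripper opens to 93 mm and grips with 3 to 60 N. Pads are 15 mm wide; open, the fingers measure 128 mm over their backs; the gripper's body (75 mm by 188 mm) begins 65 mm behind the grasp point.
Start: joints at [-1.223, 0.13, 1.488, -0, 1.523, -0.085], TCP at [0.252, -0.545, 0.233] pointing down, gripper open.
Joint ranges: [-2.96, 2.96], [-0.89, 2.26], [0.02, 2.5], [-1.34, 4.48], [0, 2.73], [-2.66, 2.66]. Speed limits (rad/s): [2.39, 2.39, 2.79, 3.14, 3.14, 3.14].

## Interface

Orientations are given as a rotation vector (axis times angle).
In Python, from plant import sensors, read_camera, robot gives the robot as it stands.
- The arm moves only by the tool play_rows, never from a script. Its argument "series" is a list that holds one entry, the list of rows, each a list of 5 numbers: the closure, from -1 (fully open) to 1 (shut), then the shift along the world's x, y, z in m, then the turn about the world's z in rad. A call has 1 to 8 rows; each row is the pose to reach, as a shift and turn from the pose commanded when the call began; what a row does not reach only later rows make up. A row lasts 1/10 s, in which the tool goes at most 50 mm and 8.59 degrees, less where a joint would pass 70% of its speed; a pose out of reach is approached as far as the arm can. A call with a gripper value outside its range is refused whole. The fingers move at their own pace and stop on an object; "force" is the grip in N (left out, the last holds). Time passes only in rows, so rows that repeat a pose let the fingers close. It gives the time, the measured TCP pose, the force and the opening at its end, in the units of the state.
- sensors.read_state(): the state, without advancing time (a new reading comes with each control period).
- read_camera(name): name is "scene" or "top"; returns a dict with "color" (480x640x3 uint8, red, green, blue), "range_z" (480x640 float32, m along the optical axis (not along the pixel's ray), 0 where there is no reading), "intrinsics" (3x3 intrinsics, pixels), "D" ([k1, k2, p1, p2, k3] as OpenCV has them; the pictures are not rectified), "rvec" (rotation vector, rad) and "tvec" (3), from world to camera coordinates, as OpenCV has them. Camera axes: x right, y down, z forward; pixel columns grow to the right and rows downward; lengths in m; the calibration is good to about 2 mm. A picture is of the moment at which its call begins.
- robot.close_job(): hands the job in, once; it reports no verdict.
The state is a dict: "t": time; "q": joint angles; "dq": joint speeds; "joint_torque": joint torques, N m; "tool_pos": TCP position; "orientation": TCP orientation; "force": force on the tool from outside, world axes, zero at the start; "wrist_torque": the same for the moment, N m; "opening": finger opening in m.
Only numpy, scipy, OpenCV 4.12 (cv2) and the standard library are available. Lean on these libraries where they do the work, as an engineer would, in place of code of your own. Each camera call takes 0.05 s, during which the arm holds its last target.

## Task

Take the two feed tins out of the open drawer and lay them one after the other on their sides into the open upper part of the feeder chute, blue lid to the side with the blue lip, so that each rolls down under the clear hood and they come to rest one behind the other against the end stop. Then push the drawer fully shut. Leave the dish and the tweezers lying in the drawer, and do not disturb the bottle and the scoop on the cabinet top.

Things in the scene. Friction and masses are not known exactly. Their poses are not given: they have to be found in the camera images.
- tin_a_center (a point): Centre of one feed tin: a round can, 44 mm diameter, 60 mm long, about 0.12 kg, grey metal, blue lid over the last 13 mm of one end. Starts lying in the drawer along its sliding direction, centre 44 mm up, on the floor (22 mm up) between two ribs 4 mm high. Two tins side by side 95 mm apart, one lid towards the robot, one away; bays vary. Own x axis = tin axis, pointing to the lid; roll means nothing.
- tin_a_lid (a point): Centre of the flat outer face of the blue lid of that same tin (tin_a), 30 mm from its centre along its axis.
- tin_b_center (a point): Centre of the other feed tin: a round can, 44 mm diameter, 60 mm long, about 0.12 kg, grey metal, blue lid over the last 13 mm of one end. Starts lying in the drawer along its sliding direction, centre 44 mm up, on the floor (22 mm up) between two ribs 4 mm high. Two tins side by side 95 mm apart, one lid towards the robot, one away; bays vary. Own x axis = tin axis, pointing to the lid; roll means nothing.
- tin_b_lid (a point): Centre of the flat outer face of the blue lid of tin_b, 30 mm from its centre along its axis.
- chute: Fixed feeder chute: a sloping lane on a grey base 260 x 100 x 10 mm. Origin: centre of the underside; +x uphill along the lane (level, roughly away from the robot), +y to the wall with the blue lip (the other lip is white). Lane 14 degrees steep, 250 mm long, 70 mm wide inside (5 mm spare at each end of a tin). Floor: two rails 15 mm wide by the walls, a 40 mm gap between, where fingers may dip.
- chute_infeed (a point): Centre of a tin lying across the rails in the middle of the open part: (47, 0, 96) mm in the chute frame. The open part is the upper 144 mm of the lane, open above and at its upper end; side walls 30 mm above the rails, then lips flaring outwards to 48 mm. The chute is slick: a tin let go here, lying across, runs down to the end stop by itself.
- chute_place1 (a point): Centre of the first tin at rest against the end stop: (-104, 0, 59) mm in the chute frame. The lower 104 mm of the lane is under a clear hood, 52 mm clear above the rails, top at 56 mm.
- chute_place2 (a point): Centre of the second tin when it rests against the first: (-61, 0, 69) mm in the chute's frame.
- cabinet: Small walnut cabinet, fixed, 280 mm deep (x, with the drawer front), 400 mm wide (y), 100 mm high. Origin: centre of its underside; -x is the side the drawer opens to (towards the robot). The front edge of its top is at x = -125 mm.
- cabinet_drawer0 (a joint): How far the drawer stands open, in m: 0 = fully shut, 0.15 to 0.175 at the start. Slides along the cabinet's x; about 1 N friction and light damping, no latch, stays where left. Inside it is 358 mm wide; walls reach 78 mm and the front panel 88 mm above the work surface; the front panel is 15 mm thick.
- cabinet_drawer0_handle (a point): Middle of the drawer's bar handle: a level bar 11 mm thick and 120 mm long, along the cabinet's y, 35 mm in front of the drawer front and 62 mm above the work surface; moves with the drawer.
- dish: White ceramic feeding dish, 76 mm across and 28 mm high, in the drawer; origin: centre of its underside. To be left in the drawer.
- tweezers: Silver tweezers about 95 mm long and 7 mm thick, lying in the drawer along its sliding direction; origin: middle of the underside. To be left in the drawer.
- bottle: Blue pellet bottle with a white cap, 54 mm in diameter, 105 mm tall, standing on the cabinet top; origin: centre of its underside. To be left alone.
- scoop: Clear plastic measuring scoop, cup 48 mm across and 30 mm high with a flat handle 75 mm long, on the cabinet top; origin: centre of the cup's underside. To be left alone.
Mind the look-alikes: they are no part of the job. Leave any brown or red look-alike of the part that bears tin_a_center alone.

How it is judged:
On the way, in this order (a step that is already met when the one before it is completed fails the run):
1. a first tin has rolled down under the hood, lid to the blue side, and is let go (((x of tin_a_center in the frame of chute between -0.118 and -0.05 m and y of tin_a_center in the frame of chute between -0.01 and 0.01 m and z of tin_a_center in the frame of chute between 0.048 and 0.082 m and y of tin_a_lid in the frame of chute above 0.018 m and angle between the x axis of tin_a_center and the y axis of chute, either way round below 0.2 rad and contact force between tin_a and the fingers below 0.1 N) or (x of tin_b_center in the frame of chute between -0.118 and -0.05 m and y of tin_b_center in the frame of chute between -0.01 and 0.01 m and z of tin_b_center in the frame of chute between 0.048 and 0.082 m and y of tin_b_lid in the frame of chute above 0.018 m and angle between the x axis of tin_b_center and the y axis of chute, either way round below 0.2 rad and contact force between tin_b and the fingers below 0.1 N))), for 0.2 s.
2. both tins lie under the hood, lids to the blue side (x of tin_a_center in the frame of chute between -0.118 and -0.05 m and y of tin_a_center in the frame of chute between -0.01 and 0.01 m and z of tin_a_center in the frame of chute between 0.048 and 0.082 m and y of each of tin_a_lid, tin_b_lid in the frame of chute above 0.018 m and angle between the x axis of each of tin_a_center, tin_b_center and the y axis of chute, either way round below 0.2 rad and contact force between each of tin_a, tin_b and the fingers below 0.1 N and x of tin_b_center in the frame of chute between -0.118 and -0.05 m and y of tin_b_center in the frame of chute between -0.01 and 0.01 m and z of tin_b_center in the frame of chute between 0.048 and 0.082 m), for 0.2 s.
3. the drawer is pushed shut (value of joint cabinet_drawer0 below 0.006 m), for 0.2 s.
At the end, for the whole second after the job is handed in: Both tins rest across the lane under the hood, within about 10 mm of the two places against the end stop, axes within 0.2 rad of square to the lane, both lids on the blue-lip side; the drawer is shut to within 6 mm; the dish and the tweezers lie flat inside the shut drawer (all of step 2 and linear speed of each of tin_a, tin_b below 0.02 m/s and value of joint cabinet_drawer0 below 0.006 m and height (world z) of dish between 0.01 and 0.05 m and x of dish in the frame of cabinet between -0.115 and 0.12 m and angle between each of dish, tweezers's own z axis and vertical below 0.35 rad and height (world z) of tweezers between 0.01 and 0.05 m and x of tweezers in the frame of cabinet between -0.115 and 0.12 m); the robot touches nothing.
It fails at once if the bottle or the scoop is moved more than 30 mm (distance of any of bottle, scoop from where it was at the start of the episode above 0.03 m).
It fails at once if the bottle is tipped over (angle between bottle's own z axis and vertical above 0.5 rad).
It fails at once if the dish or the tweezers are lifted out of the drawer (height (world z) of any of dish, tweezers above 0.07 m).
It also fails if it takes over 72 s, if anything falls off the work surface, if the arm or the gripper's body presses on something with over 40 N, if the wrist force passes 120 N, or if a joint passes its speed limit or range.

## Working session

There is one attempt and no reset: what is moved stays moved. The work goes in short steps, Python scripts to look and compute and a tool call to move; the robot and the scene stay as the last step left them, time stands still between calls to the robot, and variables do not carry over. Pictures are saved under pics/ and viewed, and the job is handed in when it is done.

Besides the shell and the picture viewer there is one more tool, called after "Call:" as name([rows], argument=value, ...), one row to a line, values as JSON. play_rows: Moves the arm, as the interface text tells. Its arguments: {"type":"object","properties":{"series":{"type":"array","items":{"type":"array","items":{"type":"array","items":{"type":"number"}}}},"force":{"type":"number"}},"required":["series"]}

```bash
ls; mkdir -p pics; cat > h.py <<'E'
import numpy as np, cv2
from plant import sensors, read_camera, robot
def shot(cam,name):
    d=read_camera(cam); cv2.imwrite(f'pics/{name}.png',cv2.cvtColor(d['color'],cv2.COLOR_RGB2BGR)); np.savez(f'pics/{name}.npz',**{k:np.asarray(v) for k,v in d.items()}); return d
def ld(name): return dict(np.load(f'pics/{name}.npz'))
def ray(d,u,v):
    R=cv2.Rodrigues(d['rvec'].reshape(3))[0]; t=d['tvec'].reshape(3)
    n=cv2.undistortPoints(np.array([[[u,v]]],float),d['intrinsics'],d['D'])[0,0]
    return -R.T@t, R.T@np.array([n[0],n[1],1.])
def atz(d,u,v,z):
    o,r=ray(d,u,v); return o+r*(z-o[2])/r[2]
def p3(d,u,v,w=1):
    o,r=ray(d,u,v); z=d['range_z'][int(v)-w:int(v)+w+1,int(u)-w:int(u)+w+1]; z=z[z>0]
    return o+r*np.median(z) if len(z) else None
def proj(d,P): return cv2.projectPoints(np.array(P,float).reshape(-1,3),d['rvec'],d['tvec'],d['intrinsics'],d['D'])[0].reshape(-1,2)
def crop(name,x0,y0,x1,y1,out,s=4):
    im=cv2.imread(f'pics/{name}.png')[y0:y1,x0:x1]; cv2.imwrite(f'pics/{out}.png',cv2.resize(im,None,fx=s,fy=s,interpolation=cv2.INTER_CUBIC))
E
python3 - <<'E'
from h import *
shot('scene','s0');shot('top','t0')
print(sensors.read_state()); print(robot.tip_reach)
E
```

```text
pics
{'t': 0.1, 'q': array([-1.22338071e+00,  1.31102891e-01,  1.48916131e+00, -3.43011618e-05,
        1.52303546e+00, -8.53661776e-02]), 'dq': array([ 0.00123893, -0.00218629, -0.00190019, -0.00174943,  0.00067548,
       -0.00099101]), 'joint_torque': array([ 1.91504070e-03, -5.61339390e+01, -4.93094766e+01,  7.71362381e-02,
        2.90601369e-02, -6.38388269e-05]), 'tool_pos': array([ 0.25149429, -0.54419471,  0.23168703]), 'orientation': array([-3.06667752e+00, -6.74159236e-01,  4.03459077e-04]), 'force': array([-0.12803243, -1.20098757,  0.21104583]), 'wrist_torque': array([ 0.0269896 ,  0.02478788, -0.03535149]), 'opening': 0.09263176278057687}
0.014
```

View pics/s0.png

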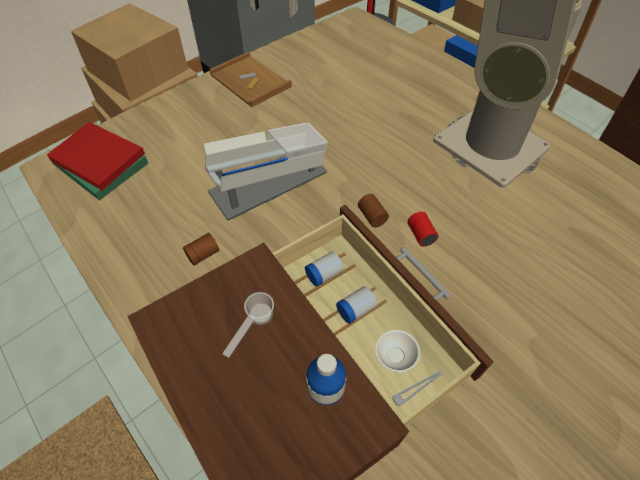

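View pics/t0.png

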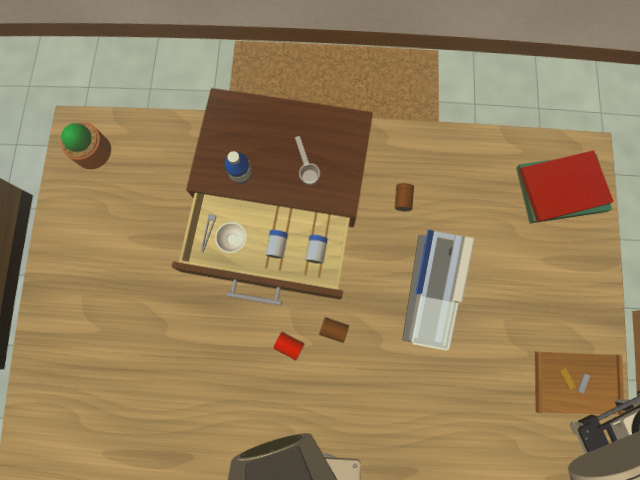

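```bash
python3 - <<'E'
from h import *
crop('t0',170,180,360,310,'t0d',4); crop('t0',390,220,490,360,'t0c',4); crop('s0',200,110,340,220,'s0c',5); crop('s0',280,230,400,340,'s0d',5)
E
```

```text
(no output)
```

View pics/t0d.png

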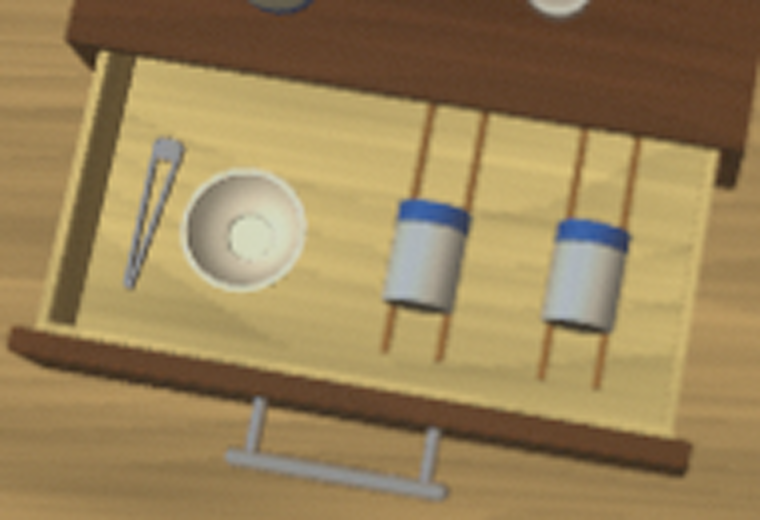

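View pics/t0c.png

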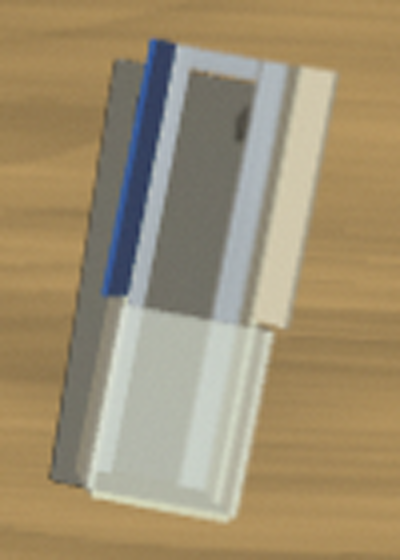

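View pics/s0c.png

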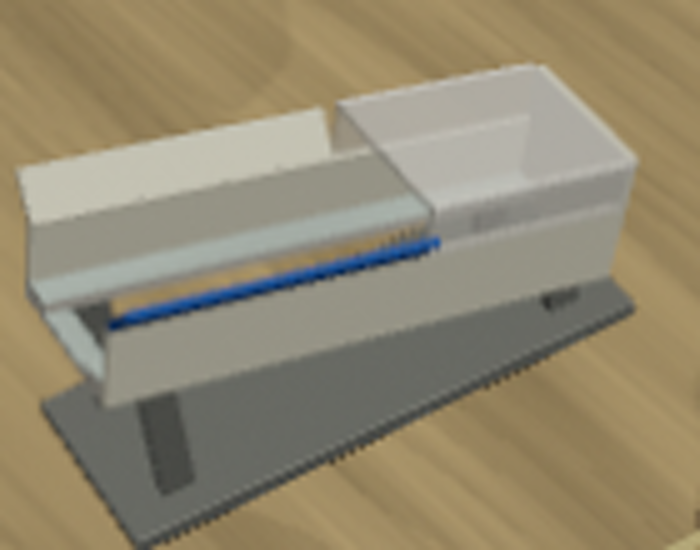

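View pics/s0d.png

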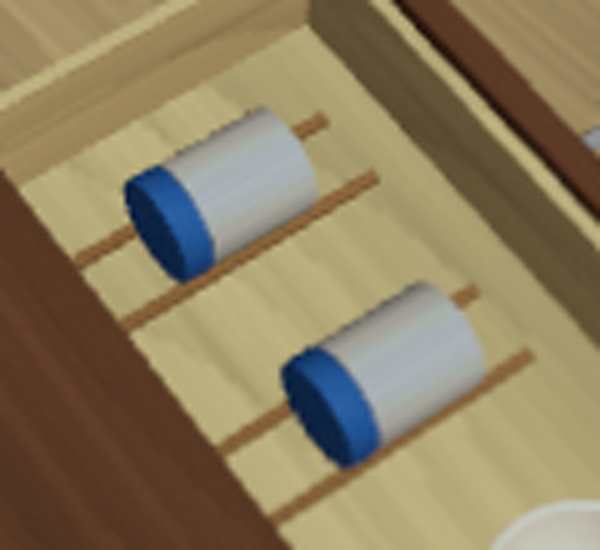

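```bash
python3 - <<'E'
from h import *
t=ld('t0'); s=ld('s0')
# world clouds
def cloud(d):
    z=d['range_z']; v,u=np.nonzero(z>0)
    n=cv2.undistortPoints(np.stack([u,v],1).astype(float)[:,None],d['intrinsics'],d['D'])[:,0]
    R=cv2.Rodrigues(d['rvec'].reshape(3))[0]; P=np.c_[n,np.ones(len(n))]*z[v,u][:,None]
    return (P-d['tvec'].reshape(3))@R, u, v, d['color'][v,u].astype(int)
P,u,v,c=cloud(t)
for nm,(a,b,x,y) in dict(L=(262,225,292,262),R=(300,228,332,266)).items():
    m=(u>=a)&(u<=x)&(v>=b)&(v<=y)&(P[:,2]>0.045)&(P[:,2]<.08)
    Q=P[m]; blue=(c[m][:,2]-c[m][:,0])>50
    top=Q[:,2]>np.percentile(Q[:,2],20)
    print(nm,m.sum(),Q.mean(0).round(4),'zmax',np.percentile(Q[:,2],95).round(4),'blue mean',Q[blue].mean(0).round(4))
    vec=Q[blue].mean(0)-Q[~blue].mean(0); print('yaw',np.arctan2(vec[1],vec[0]), cv2.minAreaRect(Q[:,:2].astype(np.float32)))
# drawer/cabinet by pixels, top view crop t0d scale4 offset (170,180)
k=lambda x,y:(170+x/4,180+y/4)
for n,(x,y),z in [('frontL',(10,335),.088),('frontR',(690,465),.088),('cabL',(70,40),.1),('cabR',(735,180),.1),('hL',(232,458),.0675),('hR',(440,492),.0675),('tweez',(150,210),.025),('dish',(244,230),.05)]:
    print(n,atz(t,*k(x,y),z).round(4))
# rib yaw
for (a,b) in [((432,108),(386,352)),((486,114),(440,360)),((585,130),(542,378)),((638,138),(597,388))]:
    A=atz(t,*k(*a),.026);B=atz(t,*k(*b),.026); dd=A-B; print('rib',A.round(4),B.round(4),np.arctan2(dd[1],dd[0]))
# chute corners, crop t0c scale4 offset(390,220); base top z=.01
k=lambda x,y:(390+x/4,220+y/4)
for n,(x,y),z in [('baseTL',(113,60),.01),('baseBL',(50,483),.01)]: print(n,atz(t,*k(x,y),z).round(4))
k=lambda x,y:(200+x/5,110+y/5)
for n,(x,y),z in [('s base upBlue',(140,545),.01),('s base upWhite',(42,405),.01),('s base lowBlue',(633,305),.01)]: print(n,atz(s,*k(x,y),z).round(4))
E
```

```text
L 473 [0.5852 0.1144 0.0594] zmax 0.0658 blue mean [0.6109 0.1143 0.0622]
yaw -0.005827824690905257 ((0.5863588452339172, 0.11557293683290482), (0.04275524243712425, 0.06150796636939049), 83.93988800048828)
R 473 [0.5784 0.0205 0.0594] zmax 0.0656 blue mean [0.6042 0.02   0.0618]
yaw -0.02096876770626837 ((0.5791910290718079, 0.020839286968111992), (0.042971376329660416, 0.06055711209774017), 83.2156753540039)
frontL [0.5198 0.343  0.088 ]
frontR [ 0.4684 -0.046   0.088 ]
cabL [0.6922 0.3245 0.1   ]
cabR [ 0.6297 -0.0635  0.1   ]
hL [0.4595 0.2136 0.0675]
hR [0.4472 0.0938 0.0675]
tweez [0.6099 0.286  0.025 ]
dish [0.5957 0.2224 0.05  ]
rib [0.6828 0.1192 0.026 ] [0.5312 0.1356 0.026 ] -0.10742371516896379
rib [0.6807 0.086  0.026 ] [0.5282 0.1031 0.026 ] -0.1114866309059433
rib [0.6739 0.0251 0.026 ] [0.5208 0.0419 0.026 ] -0.10888635975217228
rib [ 0.6707 -0.0074  0.026 ] [0.5167 0.009  0.026 ] -0.10548594509360154
baseTL [ 0.6352 -0.2271  0.01  ]
baseBL [ 0.3787 -0.1946  0.01  ]
s base upBlue [ 0.6386 -0.2267  0.01  ]
s base upWhite [ 0.6261 -0.324   0.01  ]
s base lowBlue [ 0.3851 -0.1932  0.01  ]
```

```bash
cat >> h.py <<'E'
def cloud(d):
    z=d['range_z']; v,u=np.nonzero(z>0)
    n=cv2.undistortPoints(np.stack([u,v],1).astype(float)[:,None],d['intrinsics'],d['D'])[:,0]
    R=cv2.Rodrigues(d['rvec'].reshape(3))[0]; P=np.c_[n,np.ones(len(n))]*z[v,u][:,None]
    return (P-d['tvec'].reshape(3))@R, u, v, d['color'][v,u].astype(int)
CY=-0.128; CO=np.array([.504,-.259,0])
def c2w(p,yaw=None,o=None):
    yaw=CY if yaw is None else yaw; o=CO if o is None else o
    R=np.array([[np.cos(yaw),-np.sin(yaw),0],[np.sin(yaw),np.cos(yaw),0],[0,0,1]]); return np.asarray(p)@R.T+o
E
python3 - <<'E'
from h import *
from scipy.optimize import least_squares
for nm,c0 in dict(L=(.586,.114),R=(.579,.020)).items():
  for cams in (['t0'],['s0'],['t0','s0']):
    Q=np.vstack([cloud(ld(k))[0] for k in cams])
    m=(abs(Q[:,0]-c0[0])<.05)&(abs(Q[:,1]-c0[1])<.035)&(Q[:,2]>.040)&(Q[:,2]<.08); Q=Q[m]
    def f(p):
        x,y,z,a=p; e=np.array([np.cos(a),np.sin(a)]); d=Q[:,:2]-[x,y]; s=d@e; w=d@[-e[1],e[0]]
        r=np.hypot(w,Q[:,2]-z); return np.where(abs(s)<.027,r-.022,0)
    r=least_squares(f,[*c0,.044,-.108],loss='soft_l1',f_scale=.001)
    a=r.x[3]; s=(Q[:,:2]-r.x[:2])@[np.cos(a),np.sin(a)]
    mid=(np.percentile(s,1)+np.percentile(s,99))/2
    print(nm,cams,r.x.round(4),'n',len(Q),'axial mid',mid.round(4),np.percentile(s,[1,99]).round(4),'centre',(r.x[:2]+mid*np.array([np.cos(a),np.sin(a)])).round(4))
T=np.tan(np.radians(14)); zr=lambda x:.0747+(x-.0523)*T
S=[]
for y in(-.035,-.02,.02,.035): S.append([(x,y,zr(x)) for x in(-.121,.121)])
S.append([(-.13,-.05,.01),(.13,-.05,.01),(.13,.05,.01),(-.13,.05,.01),(-.13,-.05,.01)])
for y in(-.035,.035): S.append([(x-.03*.242,y,zr(x)+.03*.97) for x in(-.019,.121)])
for cam in 't0','s0':
    d=ld(cam); sc=4 if cam=='t0' else 5; x0,y0,x1,y1=(390,220,490,360) if cam=='t0' else (200,110,340,220)
    im=cv2.resize(cv2.imread(f'pics/{cam}.png')[y0:y1,x0:x1],None,fx=sc,fy=sc,interpolation=cv2.INTER_CUBIC)
    for l in S:
        q=(proj(d,c2w(l))-[x0,y0]+.5)*sc
        cv2.polylines(im,[q.astype(np.int32)],False,(0,0,255),1)
    cv2.imwrite(f'pics/ov_{cam}.png',im)
E
```

```text
L ['t0'] [-0.0179  0.184   0.0406 -0.1268] n 485 axial mid 0.6077 [0.5778 0.6377] centre [0.5849 0.1071]
L ['s0'] [-0.0187  0.179   0.0429 -0.1177] n 873 axial mid 0.6116 [0.5817 0.6414] centre [0.5886 0.1072]
L ['t0', 's0'] [-0.0186  0.1799  0.0425 -0.1208] n 1358 axial mid 0.6098 [0.5784 0.6412] centre [0.5868 0.1064]
R ['t0'] [-0.0059  0.0852  0.0408 -0.1615] n 490 axial mid 0.5877 [0.5578 0.6175] centre [ 0.5741 -0.0093]
R ['s0'] [-0.0083  0.0808  0.043  -0.1334] n 760 axial mid 0.5937 [0.5638 0.6237] centre [0.5802 0.0018]
R ['t0', 's0'] [-0.0083  0.0826  0.0425 -0.1291] n 1250 axial mid 0.5924 [0.5609 0.6238] centre [0.5792 0.0063]
```

View pics/ov_t0.png

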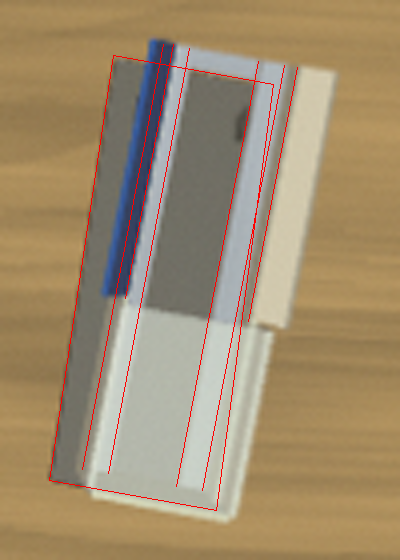

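View pics/ov_s0.png

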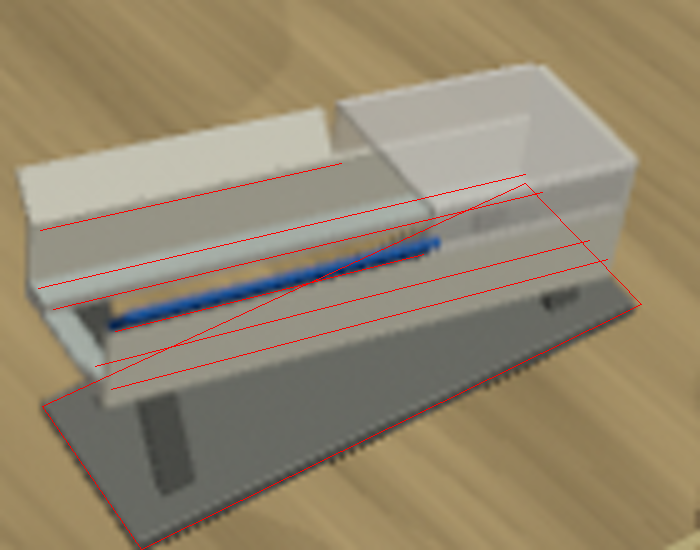

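```bash
python3 - <<'E'
from h import *
from scipy.optimize import least_squares
for nm,c0 in dict(L=(.586,.114),R=(.579,.020)).items():
  for cams in (['t0'],['s0'],['t0','s0']):
    Q=np.vstack([cloud(ld(k))[0] for k in cams])
    d=Q[:,:2]-np.array(c0); a0=-.108; s=d@[np.cos(a0),np.sin(a0)]
    m0=(abs(d[:,0])<.05)&(abs(d[:,1])<.035)&(Q[:,2]>.040)&(Q[:,2]<.08); 
    m=m0&(abs(s)<.024); A=Q[m]
    def f(p):
        y,z,a=p; e=np.array([np.cos(a),np.sin(a)]); w=(A[:,:2]-[c0[0],y])@[-e[1],e[0]]
        return np.hypot(w,A[:,2]-z)-.022
    r=least_squares(f,[c0[1],.044,-.108],loss='soft_l1',f_scale=.001)
    y,z,a=r.x; e=np.array([np.cos(a),np.sin(a)]); ss=(Q[m0][:,:2]-[c0[0],y])@e
    pc=np.percentile(ss,[1,99]); mid=pc.mean()
    print(nm,cams,r.x.round(4),'rms',np.sqrt((r.fun**2).mean()).round(4),pc.round(4),'centre',(np.array([c0[0],y])+mid*e).round(4))
R=np.array([[np.cos(CY),-np.sin(CY)],[np.sin(CY),np.cos(CY)]])
T=np.tan(np.radians(14))
for cam in('t0','s0'):
    P,u,v,c=cloud(ld(cam)); q=P.copy(); q[:,:2]=(P[:,:2]-CO[:2])@R
    m=(abs(q[:,0])<.14)&(abs(q[:,1])<.08)&(q[:,2]>.02)&(q[:,2]<.2); q=q[m]; h=(q[:,2]-(.0747+(q[:,0]-.0523)*T))*np.cos(np.radians(14))
    for lo,hi in((-.01,.03),(.03,.07),(.07,.11)):
        k=(q[:,0]>lo)&(q[:,0]<hi)
        print(cam,lo, 'rail pts y hist', [(round(a,3),int(n)) for a,n in zip(np.arange(-.06,.06,.005),np.histogram(q[k&(abs(h)<.006)][:,1],np.arange(-.06,.065,.005))[0]) if n])
        rr=k&(abs(h)<.006)&(abs(q[:,1])<.034)
        print('   rail h median',np.median(h[rr]).round(4) if rr.any() else None,'lip top h>.04: y', np.percentile(q[k&(h>.04)][:,1],[2,98]).round(4),'hmax',np.percentile(h[k],99).round(4))
E
```

```text
L ['t0'] [ 0.1164  0.042  -0.1256] rms 0.0017 [-0.0298  0.0301] centre [0.5861 0.1164]
L ['s0'] [ 0.1135  0.043  -0.1161] rms 0.0011 [-0.0265  0.0332] centre [0.5893 0.1131]
L ['t0', 's0'] [ 0.1143  0.0426 -0.1217] rms 0.0016 [-0.0297  0.0332] centre [0.5877 0.1141]
R ['t0'] [ 0.021   0.0418 -0.1304] rms 0.0016 [-0.0297  0.0301] centre [0.5792 0.021 ]
R ['s0'] [ 0.0183  0.0432 -0.1225] rms 0.0011 [-0.0265  0.0333] centre [0.5824 0.0178]
R ['t0', 's0'] [ 0.0192  0.0426 -0.1233] rms 0.0016 [-0.0296  0.0333] centre [0.5808 0.019 ]
t0 -0.01 rail pts y hist [(np.float64(-0.04), 36), (np.float64(-0.035), 39), (np.float64(-0.03), 39), (np.float64(-0.025), 27), (np.float64(0.015), 14), (np.float64(0.02), 34), (np.float64(0.025), 27)]
   rail h median -0.0007 lip top h>.04: y [-0.0536  0.051 ] hmax 0.0492
t0 0.03 rail pts y hist [(np.float64(-0.04), 37), (np.float64(-0.035), 41), (np.float64(-0.03), 38), (np.float64(-0.025), 25), (np.float64(0.015), 18), (np.float64(0.02), 38), (np.float64(0.025), 20)]
   rail h median -0.0007 lip top h>.04: y [-0.0533  0.0505] hmax 0.0494
t0 0.07 rail pts y 
[... 372 characters left out ...]
), 30), (np.float64(-0.025), 25), (np.float64(0.03), 44), (np.float64(0.035), 30)]
   rail h median -0.0009 lip top h>.04: y [-0.0543  0.0491] hmax 0.0487
s0 0.03 rail pts y hist [(np.float64(-0.045), 5), (np.float64(-0.04), 57), (np.float64(-0.035), 23), (np.float64(-0.03), 31), (np.float64(-0.025), 29), (np.float64(0.03), 60), (np.float64(0.035), 17)]
   rail h median -0.0012 lip top h>.04: y [-0.0543  0.0485] hmax 0.0486
s0 0.07 rail pts y hist [(np.float64(-0.045), 2), (np.float64(-0.04), 55), (np.float64(-0.035), 28), (np.float64(-0.03), 23), (np.float64(-0.025), 51), (np.float64(0.03), 63), (np.float64(0.035), 12)]
   rail h median -0.0005 lip top h>.04: y [-0.0553  0.0486] hmax 0.0483
```

Call:
play_rows([
  [[-0.5,0.2,0.33,0.02,-0.3],[-0.5,0.2,0.33,0.02,-0.3],[-0.5,0.2,0.33,0.02,-0.3],[-0.5,0.2,0.33,0.02,-0.3],[-0.5,0.2,0.33,0.02,-0.3],[-0.5,0.2,0.33,0.02,-0.3],[-0.5,0.2,0.33,0.02,-0.3],[-0.5,0.2,0.33,0.02,-0.3]],
], force=25)

```text
t: 0.9
tool_pos: [0.4525, -0.212, 0.2526]
orientation: [-3.134, -0.21, -0.0]
force: [-0.1, -0.9, -0.8]
opening: 0.07
```

Call:
play_rows([
  [[-0.5,0.128,0.2315,0.0,-0.249],[-0.5,0.128,0.2315,0.0,-0.249],[-0.5,0.128,0.2315,0.0,-0.249],[-0.5,0.128,0.2315,0.0,-0.249],[-0.5,0.128,0.2315,0.0,-0.249],[-0.5,0.128,0.2315,-0.05,-0.249],[-0.5,0.128,0.2315,-0.1,-0.249],[-0.5,0.128,0.2315,-0.112,-0.249]],
])

```text
t: 1.7
tool_pos: [0.5758, 0.0181, 0.134]
orientation: [3.136, -0.18, -0.016]
force: [-0.5, -0.3, -1.0]
opening: 0.0696
```

```bash
python3 - <<'E'
from h import *
st=sensors.read_state(); print(st['t'],st['tool_pos'],st['orientation'],st['q'])
shot('scene','s1');shot('top','t1'); crop('s1',220,180,420,320,'s1c',4)
E
```

```text
1.7 [0.57576501 0.01806617 0.13400338] [ 3.13636192 -0.17959627 -0.01562828] [-5.75947857e-02  1.42864627e-01  1.65765862e+00 -5.93492696e-05
  1.35101887e+00  1.62761506e+00]
```

View pics/s1c.png

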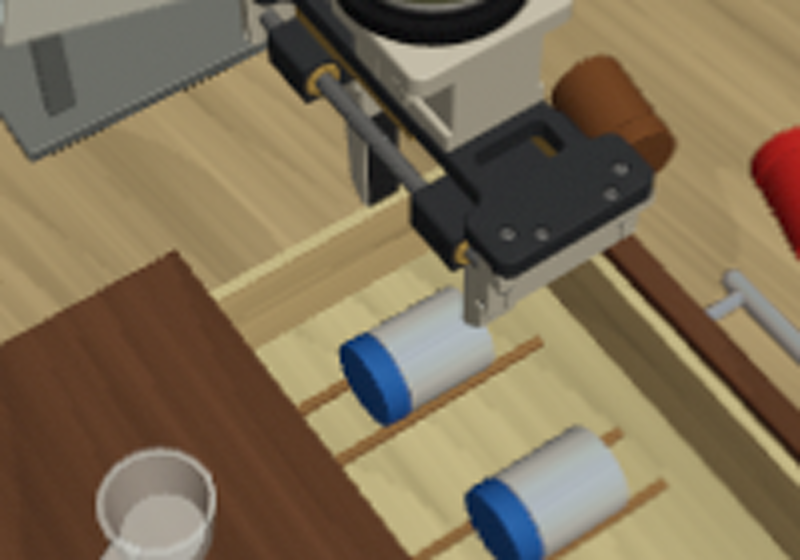

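```bash
python3 - <<'E'
from h import *
st=sensors.read_state(); print(st['t'],st['tool_pos'],st['orientation'],st['force'])
E
```

```text
1.8 [0.57685003 0.01684129 0.13705565] [ 3.13616998 -0.18240651 -0.01172076] [-0.74562602 -0.8436632   1.28823035]
```

Call:
play_rows([
  [[-0.5,0.003,0.002,-0.03,0],[-0.5,0.003,0.002,-0.06,0],[-0.5,0.003,0.002,-0.08,0],[-0.5,0.003,0.002,-0.092,0],[-0.5,0.003,0.002,-0.092,0],[-0.5,0.003,0.002,-0.092,0],[-0.5,0.003,0.002,-0.092,0]],
])

```text
t: 2.5
tool_pos: [0.5843, 0.0185, 0.051]
orientation: [-3.136, 0.183, -0.005]
force: [0.9, -0.2, 0.5]
opening: 0.0698
```

Call:
play_rows([
  [[-0.5,-0.002,0.0,-0.004,0],[0.2,-0.002,0.0,-0.004,0],[0.2,-0.002,0.0,-0.004,0],[0.2,-0.002,0.0,-0.004,0],[0.2,-0.002,0.0,-0.004,0],[0.2,-0.002,0.0,-0.004,0],[0.2,-0.002,0.0,-0.004,0]],
])

```text
t: 3.2
tool_pos: [0.5807, 0.0188, 0.0447]
orientation: [-3.136, 0.182, -0.0]
force: [-0.1, -0.5, 0.1]
opening: 0.0434
```

Call:
play_rows([
  [[0.2,0,0,0.03,0],[0.2,0,0,0.08,0],[0.2,0,0,0.13,0],[0.2,0,0,0.16,0],[0.2,0,0,0.16,0]],
])

```text
t: 3.7
tool_pos: [0.5839, 0.0187, 0.2113]
orientation: [-3.136, 0.182, -0.016]
force: [1.0, 0.3, -1.0]
opening: 0.0438
```

```bash
python3 - <<'E'
from h import *
shot('scene','s2'); crop('s2',220,100,420,250,'s2c',4)
st=sensors.read_state(); print(st['t'],st['tool_pos'],st['orientation'],st['force'],st['opening'])
E
```

```text
3.75 [0.58242479 0.01874446 0.20777432] [-3.13625724  0.18240646 -0.00890116] [-0.30619778 -1.13355709 -2.16504929] 0.04332420550504398
```

View pics/s2c.png

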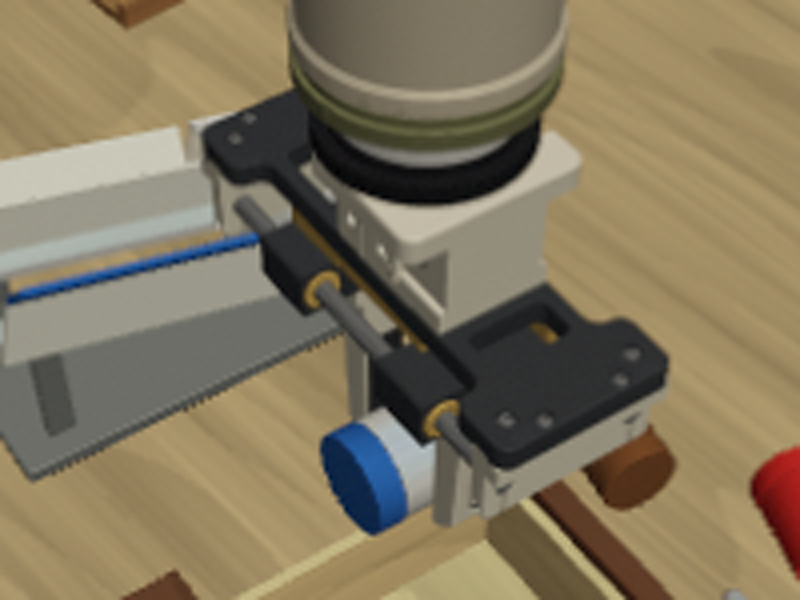

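```bash
python3 - <<'E'
from h import *
P,u,v,c=cloud(ld('s2')); tcp=np.array([.5824,.0187,.2078]); a=-.1162
m=(np.linalg.norm(P-tcp,axis=1)<.06)&(c[:,2]-c[:,0]>50); Q=P[m]-tcp
s=Q[:,:2]@[np.cos(a),np.sin(a)]; w=Q[:,:2]@[-np.sin(a),np.cos(a)]
print(m.sum(),'axial',np.percentile(s,[2,50,90,98]).round(4),'lat',np.percentile(w,[2,98]).round(4),'z',np.percentile(Q[:,2],[2,98]).round(4))
o=c2w([.055,0,.098],-.134,np.array([.5037,-.2613,0])); print('target tin',o)
E
```

```text
382 axial [0.0211 0.0319 0.0329 0.0333] lat [-0.0161  0.0218] z [-0.0119  0.0255]
target tin [ 0.55820695 -0.26864796  0.098     ]
```

Call:
play_rows([
  [[0.2,-0.01,-0.03,0.015,0.13],[0.2,-0.012,-0.07,0.015,0.27],[0.2,-0.015,-0.11,0.015,0.41],[0.2,-0.018,-0.15,0.015,0.55],[0.2,-0.02,-0.19,0.015,0.69],[0.2,-0.023,-0.23,0.015,0.83],[0.2,-0.023,-0.265,0.015,0.97],[0.2,-0.023,-0.289,0.015,1.11]],
])

```text
t: 4.55
tool_pos: [0.5561, -0.2721, 0.2167]
orientation: [-2.756, -1.502, 0.004]
force: [-0.2, -0.4, -1.1]
opening: 0.0438
```

Call:
play_rows([
  [[0.2,0,0,0,0.14],[0.2,0,0,0,0.28],[0.2,0,0,0,0.42],[0.2,0,0,0,0.443],[0.2,0,0,0,0.443],[0.2,0,0,0,0.443],[0.2,0,0,0,0.443]],
])

```text
t: 5.25
tool_pos: [0.5576, -0.27, 0.2192]
orientation: [-2.367, -2.065, 0.0]
force: [-0.1, -0.4, -1.8]
opening: 0.0435
```

```bash
python3 - <<'E'
from h import *
st=sensors.read_state(); print(st['t'],st['tool_pos'],st['orientation'],st['force'],st['opening'])
o=st['orientation']; print('yaw',2*np.arctan2(o[1],o[0]), 2*np.arctan2(o[1],o[0])%np.pi)
E
```

```text
5.25 [ 0.55756794 -0.27001411  0.21924379] [-2.36676438e+00 -2.06518453e+00  2.84859074e-04] [-0.09920175 -0.36219544 -1.75600234] 0.04352327842955742
yaw -4.848273067380356 1.43491223979923
```

Call:
play_rows([
  [[0.2,0,0,-0.03,0],[0.2,0,0,-0.06,0],[0.2,0,0,-0.06,0],[0.2,0,0,-0.06,0]],
])

```text
t: 5.65
tool_pos: [0.5573, -0.2699, 0.1595]
orientation: [-2.365, -2.066, 0.001]
force: [0.5, 0.1, -1.4]
opening: 0.0431
```

```bash
python3 - <<'E'
from h import *
shot('scene','s3'); shot('top','t3'); crop('s3',190,60,350,220,'s3c',4); crop('t3',380,200,500,360,'t3c',4)
st=sensors.read_state(); print(st['t'],st['tool_pos'],st['opening'])
yaw=-.134;R=np.array([[np.cos(yaw),-np.sin(yaw)],[np.sin(yaw),np.cos(yaw)]])
P,u,v,c=cloud(ld('s3')); q=P.copy(); q[:,:2]=(P[:,:2]-[.5037,-.2613])@R
for nm,m in (('lid',(q[:,2]>.128)&(q[:,2]<.19)),):
    m&=(abs(q[:,0]-.055)<.03)&(abs(q[:,1])<.05)&(c[:,2]-c[:,0]>50)
    print(m.sum(),np.percentile(q[m],[2,10,50,90,98],axis=0).round(4))
E
```

```text
5.75 [ 0.55865712 -0.27072447  0.16184252] 0.04319101364293173
345 [[0.0353 0.0203 0.1401]
 [0.0398 0.0239 0.1465]
 [0.0553 0.0301 0.1649]
 [0.0704 0.0318 0.1789]
 [0.0742 0.0334 0.181 ]]
```

View pics/s3c.png

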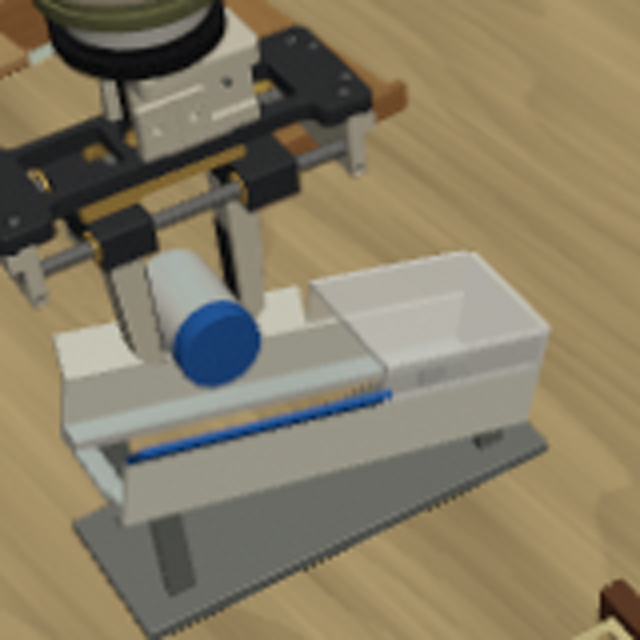

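View pics/t3c.png

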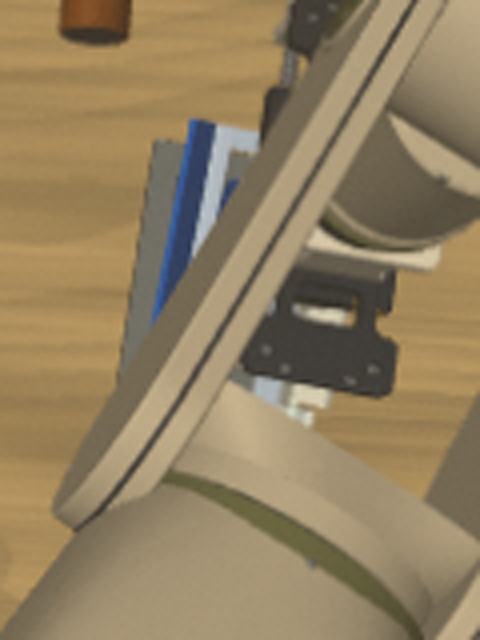

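Call:
play_rows([
  [[0.2,0,-0.0015,-0.02,0],[0.2,0,-0.0015,-0.04,0],[0.2,0,-0.0015,-0.055,0],[0.2,0,-0.0015,-0.06,0],[0.2,0,-0.0015,-0.06,0],[0.2,0,-0.0015,-0.06,0]],
])

```text
t: 6.35
tool_pos: [0.5583, -0.272, 0.1009]
orientation: [2.364, 2.067, 0.001]
force: [-0.7, 0.5, -1.4]
opening: 0.0436
```

```bash
python3 - <<'E'
from h import *
shot('scene','s4'); crop('s4',190,60,350,220,'s4c',4)
st=sensors.read_state(); print(st['t'],st['tool_pos'],st['opening'],st['force'])
E
```

```text
6.4 [ 0.55846751 -0.27210551  0.1010588 ] 0.04351555991439534 [-0.42492715  0.55479544 -0.78773051]
```

View pics/s4c.png

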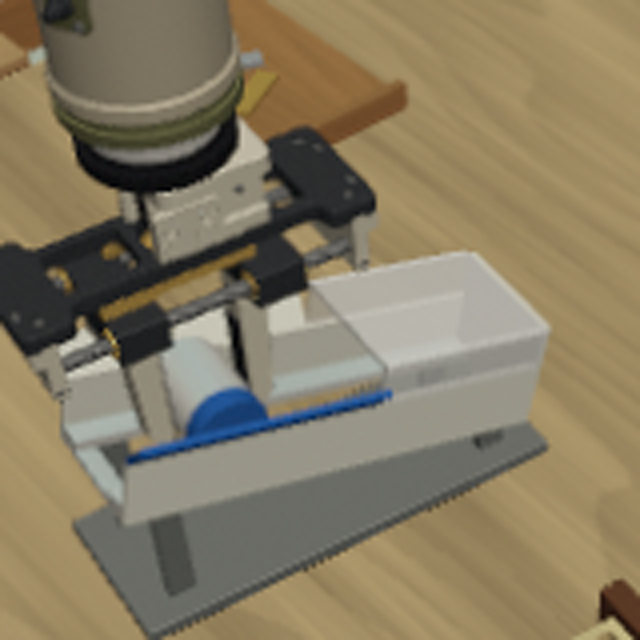

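Call:
play_rows([
  [[0.0,0,0,-0.002,0],[-0.15,0,0,-0.002,0],[-0.2,0,0,-0.002,0],[-0.2,0,0,-0.002,0],[-0.2,0,0,0.02,0],[-0.2,0,0,0.04,0],[-0.2,0,0,0.08,0],[-0.2,0,0,0.12,0]],
])

```text
t: 7.2
tool_pos: [0.5571, -0.2713, 0.2201]
orientation: [-2.364, -2.067, 0.001]
force: [1.6, -0.5, 0.2]
opening: 0.0557
```

Call:
play_rows([
  [[-0.5,0.0,0.05,0.0,-0.14],[-0.5,0.01,0.1,0.0,-0.28],[-0.5,0.015,0.15,0.0,-0.42],[-0.5,0.02,0.2,0.0,-0.56],[-0.5,0.025,0.25,0.0,-0.7],[-0.5,0.028,0.3,0.0,-0.84],[-0.5,0.028,0.34,0.0,-0.98],[-0.5,0.028,0.36,0.0,-1.12]],
])

```text
t: 8.0
tool_pos: [0.5854, 0.0922, 0.2199]
orientation: [-3.102, -0.491, -0.001]
force: [0.3, -0.1, -0.1]
opening: 0.0697
```

```bash
python3 - <<'E'
from h import *
shot('scene','s5'); crop('s5',190,100,350,220,'s5c',4);shot('top','t5'); crop('t5',380,200,500,360,'t5c',4)
st=sensors.read_state(); print(st['t'],st['tool_pos'],st['orientation'],st['opening'],st['force'])
E
```

```text
8.1 [0.58539235 0.09171533 0.21975797] [-3.10157042e+00 -4.94596103e-01 -4.98405447e-04] 0.06961371260760903 [ 0.09957898 -0.09491709  0.05650635]
```

View pics/s5c.png

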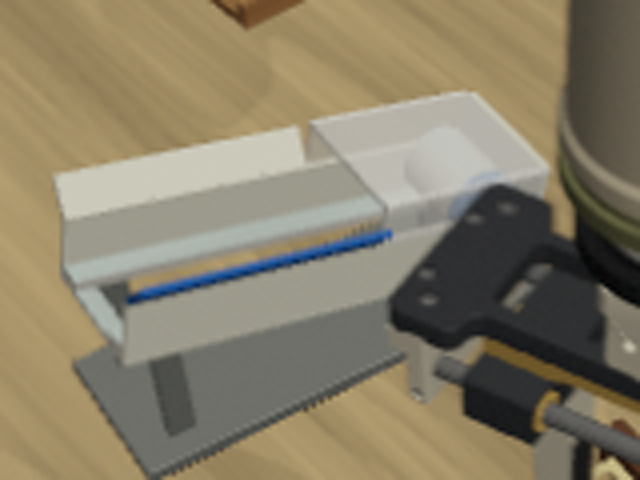

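View pics/t5c.png

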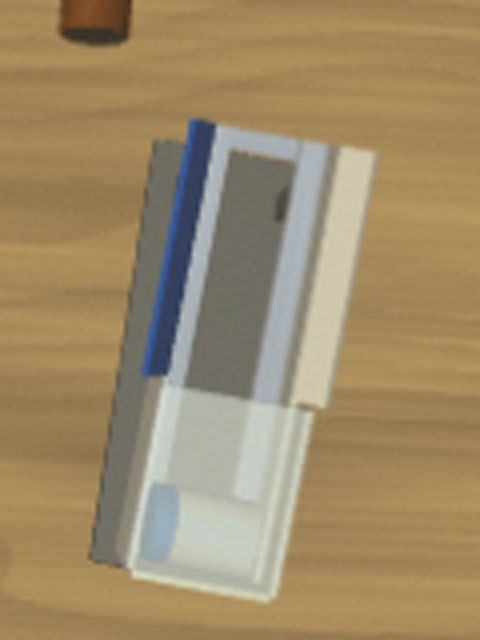

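Call:
play_rows([
  [[-0.5,0.004,0.0225,0.0,-0.14],[-0.5,0.004,0.0225,0.0,-0.28],[-0.5,0.004,0.0225,0.0,-0.42],[-0.5,0.004,0.0225,-0.03,-0.432],[-0.5,0.004,0.0225,-0.06,-0.432],[-0.5,0.004,0.0225,-0.09,-0.432],[-0.5,0.004,0.0225,-0.09,-0.432],[-0.5,0.004,0.0225,-0.09,-0.432]],
])

```text
t: 8.9
tool_pos: [0.5895, 0.1099, 0.1298]
orientation: [3.136, -0.179, -0.002]
force: [0.3, -0.3, 0.9]
opening: 0.0698
```

```bash
python3 - <<'E'
from h import *
shot('scene','s6'); crop('s6',260,180,420,320,'s6c',4)
st=sensors.read_state(); print(st['t'],st['tool_pos'],st['orientation'],st['opening'],st['force'])
E
```

```text
8.95 [0.59055795 0.11017657 0.13128001] [-3.13637252e+00  1.79597611e-01 -2.55428307e-03] 0.06972240050899997 [0.69892904 0.01326021 0.43824805]
```

View pics/s6c.png

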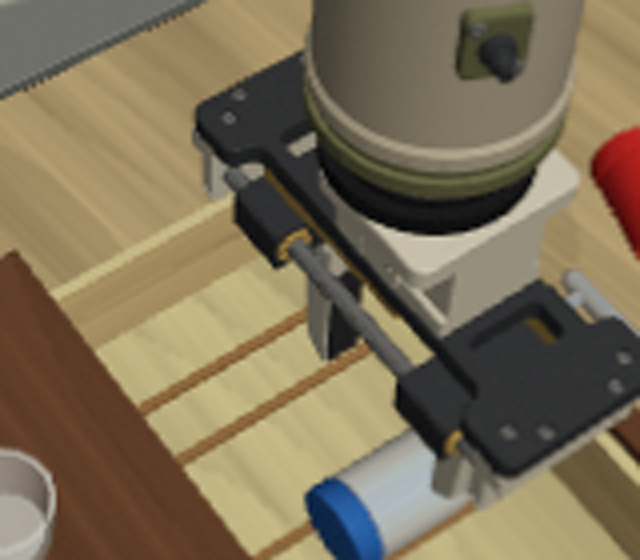

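Call:
play_rows([
  [[-0.5,-0.001,0.004,-0.03,0],[-0.5,-0.001,0.004,-0.06,0],[-0.5,-0.001,0.004,-0.078,0],[-0.5,-0.001,0.004,-0.086,0],[-0.5,-0.001,0.004,-0.086,0],[-0.5,-0.001,0.004,-0.086,0],[-0.5,-0.001,0.004,-0.086,0]],
])

```text
t: 9.65
tool_pos: [0.5902, 0.1149, 0.0458]
orientation: [-3.136, 0.181, -0.005]
force: [0.8, -0.4, -0.9]
opening: 0.0696
```

Call:
play_rows([
  [[0.2,0,0,0,0],[0.2,0,0,0,0],[0.2,0,0,0,0],[0.2,0,0,0,0],[0.2,0,0,0,0],[0.2,0,0,0,0]],
])

```text
t: 10.25
tool_pos: [0.5887, 0.1148, 0.0438]
orientation: [3.136, -0.181, 0.0]
force: [-0.2, -0.0, 2.2]
opening: 0.0435
```

Call:
play_rows([
  [[0.2,0,0,0.03,0],[0.2,0,0,0.08,0],[0.2,0,0,0.13,0],[0.2,0,0,0.175,0],[0.2,0,0,0.175,0],[0.2,0,0,0.175,0],[0.2,0,0,0.175,0]],
])

```text
t: 10.95
tool_pos: [0.5876, 0.1147, 0.2164]
orientation: [3.136, -0.181, -0.005]
force: [-0.1, 0.4, -1.9]
opening: 0.0434
```

```bash
python3 - <<'E'
from h import *
shot('scene','s7'); crop('s7',260,120,420,260,'s7c',4)
st=sensors.read_state(); print(st['t'],st['tool_pos'],st['orientation'],st['opening'],st['force'])
P,u,v,c=cloud(ld('s7')); tcp=st['tool_pos']; a=2*np.arctan(st['orientation'][1]/st['orientation'][0])
m=(np.linalg.norm(P-tcp,axis=1)<.06)&(c[:,2]-c[:,0]>50); Q=P[m]-tcp
s=Q[:,:2]@[np.cos(a),np.sin(a)]; w=Q[:,:2]@[-np.sin(a),np.cos(a)]
print(a,m.sum(),'axial',np.percentile(s,[2,50,90,98]).round(4),'lat',np.percentile(w,[2,98]).round(4),'z',np.percentile(Q[:,2],[2,98]).round(4))
E
```

```text
11.0 [0.58729175 0.11468069 0.21587153] [ 3.13567926 -0.18079352 -0.00666013] 0.043605174320494336 [-0.03834006  0.22222802 -1.0142875 ]
-0.11518625595834275 457 axial [0.0193 0.0298 0.0308 0.0311] lat [-0.0168  0.0216] z [-0.0136  0.0229]
```

View pics/s7c.png

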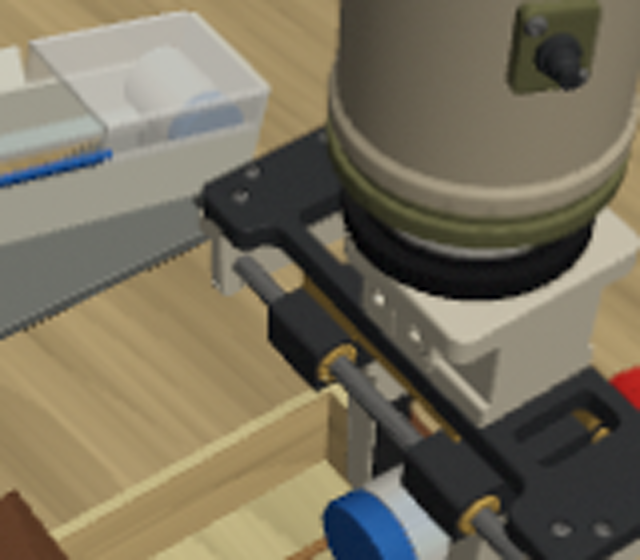

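Call:
play_rows([
  [[0.2,-0.01,-0.04,0.0,0.14],[0.2,-0.012,-0.09,0.0,0.28],[0.2,-0.015,-0.14,0.0,0.42],[0.2,-0.018,-0.19,0.0,0.56],[0.2,-0.02,-0.24,0.0,0.7],[0.2,-0.023,-0.29,0.0,0.84],[0.2,-0.027,-0.34,0.0,0.98],[0.2,-0.03,-0.385,0.0,1.11]],
])

```text
t: 11.8
tool_pos: [0.5579, -0.2617, 0.216]
orientation: [-2.753, -1.506, 0.003]
force: [1.0, -1.0, -0.7]
opening: 0.0432
```

Call:
play_rows([
  [[0.2,0,0,0,0.14],[0.2,0,0,0,0.28],[0.2,0,0,0,0.42],[0.2,0,0,0,0.442],[0.2,0,0,-0.03,0.442],[0.2,0,0,-0.055,0.442],[0.2,0,0,-0.055,0.442],[0.2,0,0,-0.055,0.442]],
])

```text
t: 12.6
tool_pos: [0.5586, -0.26, 0.1626]
orientation: [-2.365, -2.064, 0.002]
force: [-0.4, 0.2, -0.3]
opening: 0.043
```

```bash
python3 - <<'E'
from h import *
shot('scene','s8'); crop('s8',190,60,350,220,'s8c',4)
st=sensors.read_state(); print(st['t'],st['tool_pos'],st['opening'],2*np.arctan(st['orientation'][1]/st['orientation'][0]))
yaw=-.134;R=np.array([[np.cos(yaw),-np.sin(yaw)],[np.sin(yaw),np.cos(yaw)]])
P,u,v,c=cloud(ld('s8')); q=P.copy(); q[:,:2]=(P[:,:2]-[.5037,-.2613])@R
m=(q[:,2]>.128)&(q[:,2]<.19)&(abs(q[:,0]-.055)<.03)&(abs(q[:,1])<.05)&(c[:,2]-c[:,0]>50)
print(m.sum(),np.percentile(q[m],[2,10,50,90,98],axis=0).round(4))
E
```

```text
12.65 [ 0.55948541 -0.26049251  0.16413251] 0.043116173527406515 1.4356305525148396
343 [[0.0355 0.0287 0.1451]
 [0.0397 0.0326 0.1514]
 [0.0548 0.0391 0.1685]
 [0.0699 0.0409 0.1827]
 [0.074  0.0418 0.1844]]
```

View pics/s8c.png

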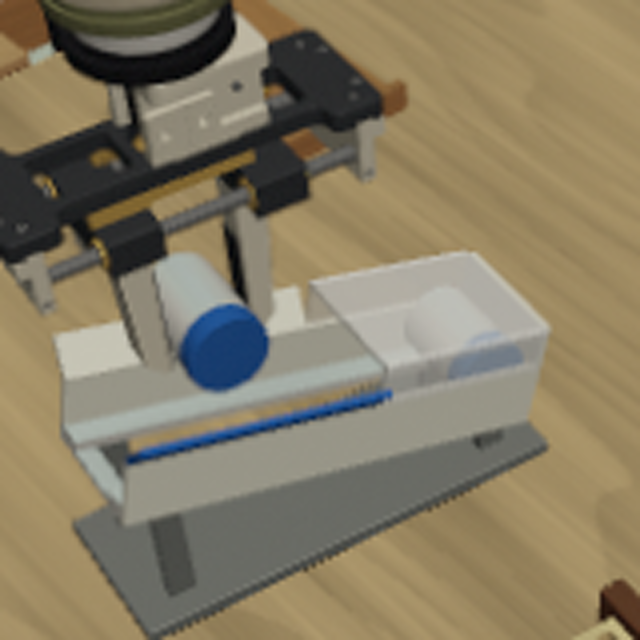

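Call:
play_rows([
  [[0.2,-0.001,-0.01,0,0],[0.2,-0.001,-0.01,0,0],[0.2,-0.001,-0.01,0,0],[0.2,-0.001,-0.01,-0.02,0],[0.2,-0.001,-0.01,-0.035,0],[0.2,-0.001,-0.01,-0.05,0],[0.2,-0.001,-0.01,-0.062,0],[0.2,-0.001,-0.01,-0.062,0]],
])

```text
t: 13.45
tool_pos: [0.5568, -0.2696, 0.0987]
orientation: [-2.362, -2.065, 0.002]
force: [0.9, 0.3, -1.3]
opening: 0.0434
```

```bash
python3 - <<'E'
from h import *
shot('scene','s9'); crop('s9',190,60,350,220,'s9c',4)
st=sensors.read_state(); print(st['t'],st['tool_pos'],st['opening'],st['force'])
E
```

```text
13.5 [ 0.55750985 -0.27004703  0.10016908] 0.043490840645244534 [ 0.76500757 -0.17243656 -0.62301219]
```

View pics/s9c.png

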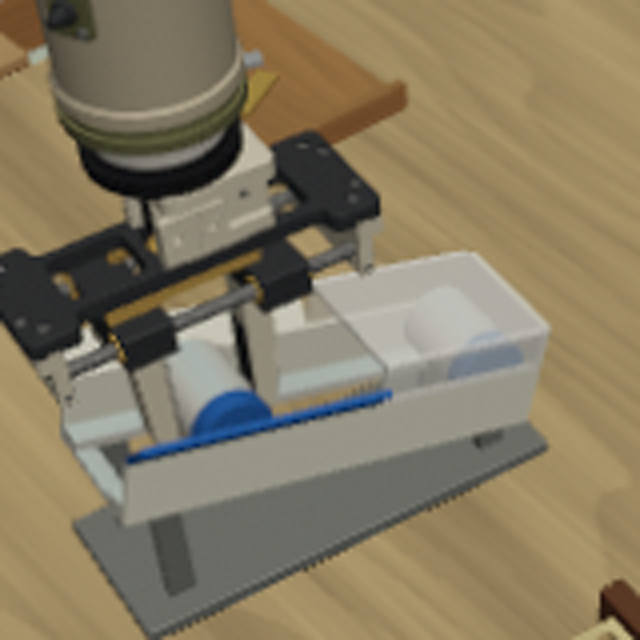

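Call:
play_rows([
  [[0.0,0,0,-0.001,0],[-0.15,0,0,-0.001,0],[-0.2,0,0,-0.001,0],[-0.2,0,0,-0.001,0],[-0.2,0,0,0.02,0],[-0.2,0,0,0.04,0],[-0.2,0,0,0.08,0],[-0.2,0,0,0.12,0]],
])

```text
t: 14.3
tool_pos: [0.5578, -0.2702, 0.2224]
orientation: [-2.364, -2.067, 0.001]
force: [0.1, 0.7, -0.2]
opening: 0.0559
```

```bash
python3 - <<'E'
from h import *
shot('scene','s10'); crop('s10',190,100,350,220,'s10c',4)
st=sensors.read_state(); print(st['t'],st['tool_pos'],st['opening'],st['force'],2*np.arctan(st['orientation'][1]/st['orientation'][0]))
E
```

```text
14.35 [ 0.56085667 -0.27204795  0.23182053] 0.05590063900728263 [ 1.58870686 -0.42019545  5.67609888] 1.4368106650536336
```

View pics/s10c.png

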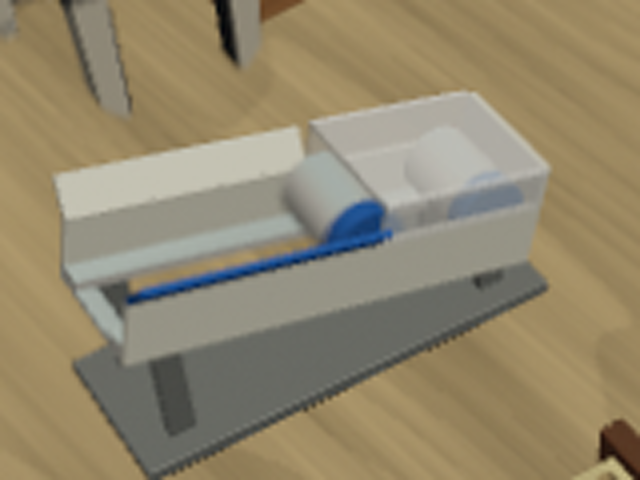

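```bash
python3 - <<'E'
from h import *
t=ld('t0')
for n,p in dict(red=(289,345),brown=(334,329),hmid=(254,298)).items(): print(n,p3(t,*p,0),atz(t,*p,.06))
P,u,v,c=cloud(t); m=(P[:,2]>.055)&(P[:,2]<.075)&(P[:,0]<.475)&(P[:,0]>.42)&(P[:,1]>.08)&(P[:,1]<.23); Q=P[m]
print(m.sum(),Q.mean(0)); vx=cv2.fitLine(Q[:,:2].astype(np.float32),cv2.DIST_HUBER,0,.01,.01).ravel(); print(vx, np.percentile(Q,[2,98],axis=0))
st=sensors.read_state();print(st['tool_pos'],st['orientation'])
E
```

```text
red [0.35480524 0.06890574 0.040965  ] [0.35498585 0.06764919 0.06      ]
brown [ 0.39658366 -0.03168631  0.04454313] [ 0.39616466 -0.03134679  0.06      ]
hmid [0.45524547 0.15399025 0.06489934] [0.45563722 0.15469266 0.06      ]
295 [0.4570596  0.1527028  0.06506019]
[0.11197703 0.9937108  0.45683098 0.16150485] [[0.44627359 0.09229682 0.06029133]
 [0.47186393 0.21510166 0.06954665]]
[ 0.56085667 -0.27204795  0.23182053] [2.3577629  2.06127534 0.00510802]
```

Call:
play_rows([
  [[0.5,-0.02,0.045,0.0,-0.14],[0.5,-0.04,0.09,0.0,-0.28],[0.9,-0.06,0.135,0.0,-0.42],[1.0,-0.08,0.18,0.0,-0.56],[1.0,-0.1,0.225,0.0,-0.7],[1.0,-0.12,0.27,0.0,-0.84],[1.0,-0.14,0.315,0.0,-0.98],[1.0,-0.163,0.355,0.0,-1.12]],
])

```text
t: 15.15
tool_pos: [0.4007, 0.076, 0.2222]
orientation: [-3.096, -0.535, -0.003]
force: [0.1, 1.0, -0.2]
opening: 0.001
```

Call:
play_rows([
  [[1.0,0,0.04,0,-0.14],[1.0,0,0.075,0,-0.28],[1.0,0,0.075,0,-0.42],[1.0,0,0.075,0,-0.425],[1.0,0,0.075,0,-0.425],[1.0,0,0.075,0,-0.425]],
])

```text
t: 15.75
tool_pos: [0.4015, 0.1488, 0.2218]
orientation: [3.139, -0.118, 0.0]
force: [-0.3, -0.2, -0.4]
opening: 0.0003
```

```bash
python3 - <<'E'
from h import *
shot('scene','s11'); shot('top','t11'); crop('s11',190,100,350,220,'s11c',4); crop('t11',380,200,500,360,'t11c',4)
st=sensors.read_state(); print(st['t'],st['tool_pos'],st['opening'],st['force'],2*np.arctan(st['orientation'][1]/st['orientation'][0]))
E
```

```text
15.85 [0.40158231 0.14872037 0.22177416] 0.0005641205483119089 [ 0.34825092 -0.01018696  0.1779838 ] -0.07696530200935336
```

View pics/s11.png

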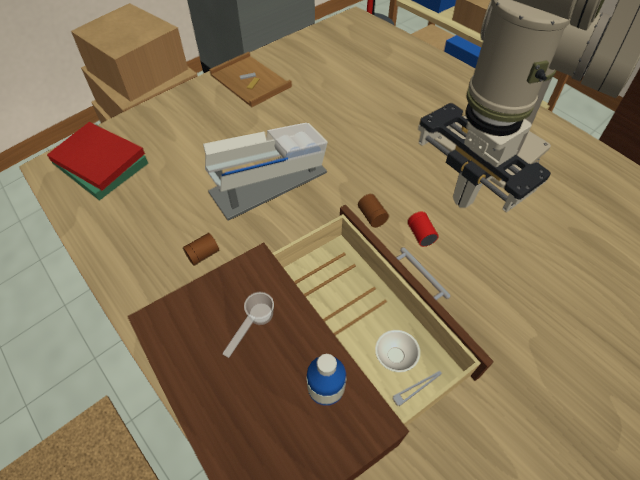

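View pics/t11c.png

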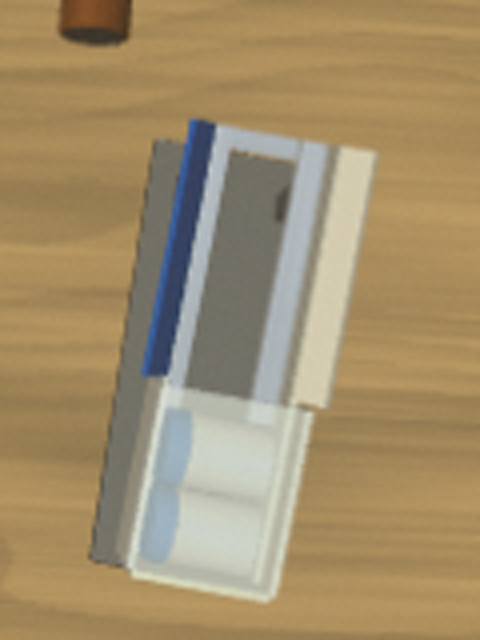

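Call:
play_rows([
  [[1.0,-0.01,0.01,-0.04,-0.031],[1.0,-0.01,0.01,-0.08,-0.031],[1.0,-0.01,0.01,-0.12,-0.031],[1.0,-0.01,0.01,-0.15,-0.031],[1.0,-0.01,0.01,-0.163,-0.031],[1.0,-0.01,0.01,-0.163,-0.031],[1.0,-0.01,0.01,-0.163,-0.031]],
])

```text
t: 16.55
tool_pos: [0.3924, 0.1594, 0.06]
orientation: [-3.136, 0.171, -0.002]
force: [0.5, -0.1, 0.3]
opening: 0.0008
```

```bash
python3 - <<'E'
from h import *
shot('scene','s12'); crop('s12',340,100,500,260,'s12c',4)
st=sensors.read_state(); print(st['t'],st['tool_pos'],st['opening'],st['force'],2*np.arctan(st['orientation'][1]/st['orientation'][0]))
E
```

```text
16.6 [0.39290794 0.15966847 0.06061328] 0.0004427175137933637 [-0.33909293 -0.10261443 -0.09137504] -0.10875813813558154
```

View pics/s12c.png

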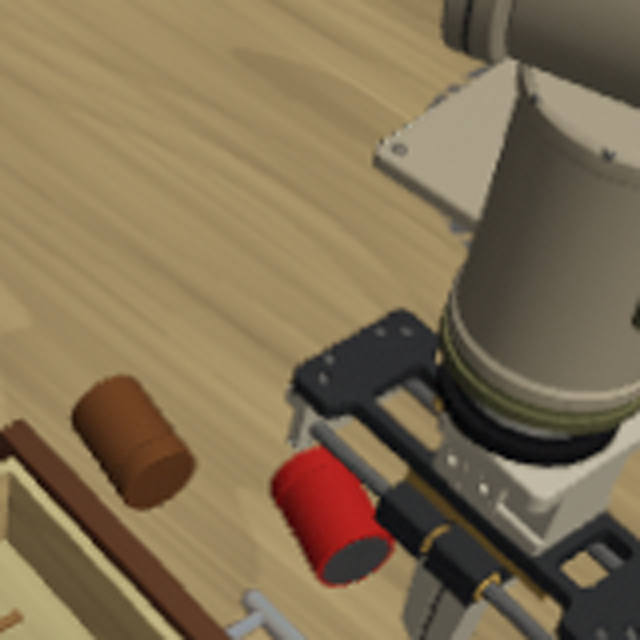

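Call:
play_rows([
  [[1.0,0.025,-0.003,0,0],[1.0,0.045,-0.005,0,0],[1.0,0.06,-0.0065,0,0],[1.0,0.075,-0.008,0,0],[1.0,0.09,-0.01,0,0],[1.0,0.105,-0.0115,0,0],[1.0,0.12,-0.013,0,0],[1.0,0.135,-0.0145,0,0]],
])

```text
t: 17.4
tool_pos: [0.5282, 0.1449, 0.0609]
orientation: [-3.137, 0.171, -0.004]
force: [-1.8, -0.9, 1.3]
opening: 0.0007
```

```bash
python3 - <<'E'
from h import *
shot('scene','s13')
st=sensors.read_state(); print(st['t'],st['tool_pos'],st['force'],st['wrist_torque'])
E
```

```text
17.45 [0.53042064 0.14463903 0.06136226] [-0.3151771  -1.14229563  0.83012779] [ 0.01505329  0.0366448  -0.00861859]
```

View pics/s13.png

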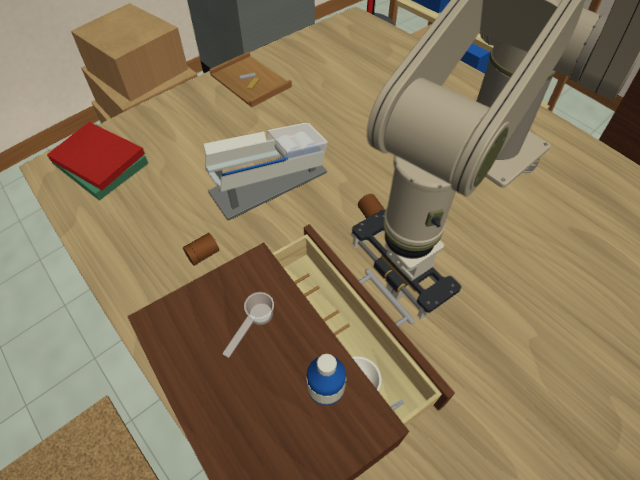

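Call:
play_rows([
  [[1.0,0.013,-0.0015,0,0],[1.0,0.026,-0.003,0,0],[1.0,0.037,-0.004,0,0],[1.0,0.045,-0.005,0,0],[1.0,0.05,-0.0055,0,0]],
])

```text
t: 17.95
tool_pos: [0.5775, 0.1395, 0.06]
orientation: [-3.136, 0.171, -0.003]
force: [-1.6, -1.0, 0.5]
opening: 0.0009
```

```bash
python3 - <<'E'
from h import *
shot('scene','s14');shot('top','t14')
st=sensors.read_state(); print(st['t'],st['tool_pos'],st['force'],st['wrist_torque'])
crop('s14',240,200,460,360,'s14c',3)
E
```

```text
18.05 [0.57729388 0.13947476 0.05955808] [-0.56744494 -0.2375126   0.9202101 ] [ 0.03037672  0.03342317 -0.04485904]
```

View pics/s14c.png

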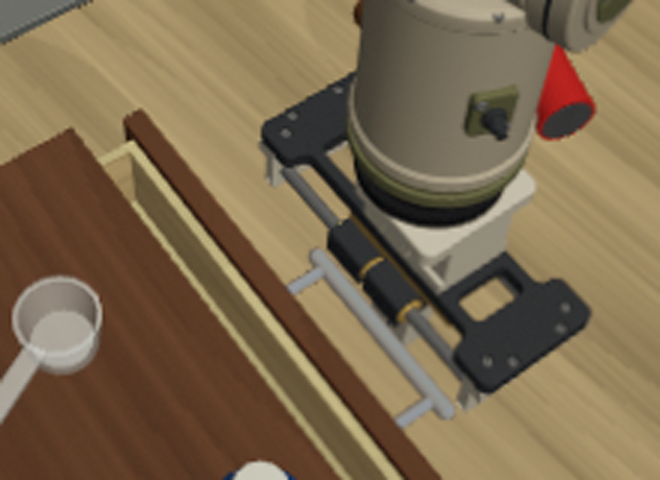

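Call:
play_rows([
  [[1.0,0.005,-0.0005,0,0],[1.0,0.01,-0.001,0,0],[1.0,0.015,-0.0015,0,0],[1.0,0.018,-0.002,0,0],[1.0,0.02,-0.002,0,0]],
])

```text
t: 18.55
tool_pos: [0.5966, 0.1373, 0.0586]
orientation: [3.137, -0.171, -0.0]
force: [-0.6, -0.2, 0.4]
opening: 0.0009
```

```bash
python3 - <<'E'
from h import *
shot('scene','s15');shot('top','t15')
st=sensors.read_state(); print(st['t'],st['tool_pos'],st['force'],st['wrist_torque'])
crop('s15',240,200,460,360,'s15c',3)
E
```

```text
18.65 [0.59671446 0.13732264 0.05866251] [-0.06561888 -1.10769318 -0.01134417] [ 0.0831624   0.0240444  -0.05059519]
```

View pics/s15c.png

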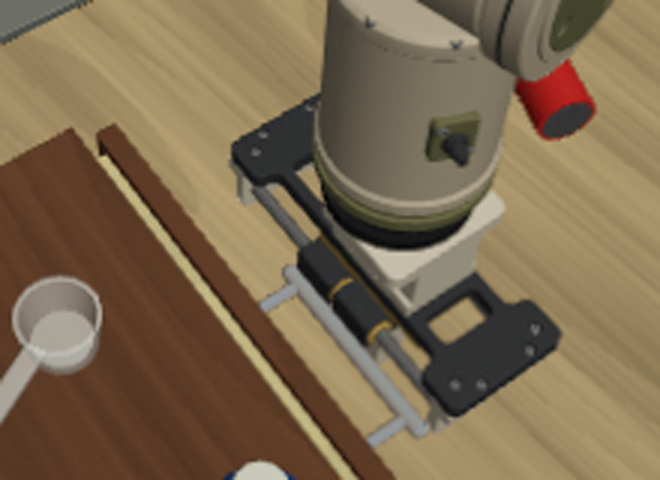

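Call:
play_rows([
  [[1.0,0.003,-0.0003,0,0],[1.0,0.006,-0.0006,0,0],[1.0,0.008,-0.001,0,0],[1.0,0.01,-0.001,0,0],[1.0,0.01,-0.001,0,0]],
])

```text
t: 19.15
tool_pos: [0.6067, 0.1363, 0.0587]
orientation: [3.137, -0.171, 0.001]
force: [-0.3, 0.1, -0.1]
opening: 0.0005
```

Call:
play_rows([
  [[1.0,0.002,-0.0002,0,0],[1.0,0.003,-0.0003,0,0],[1.0,0.003,-0.0003,0,0]],
])

```text
t: 19.45
tool_pos: [0.6093, 0.1361, 0.0587]
orientation: [3.137, -0.171, -0.001]
force: [-2.3, -0.6, 1.9]
opening: 0.0006
```

```bash
python3 - <<'E'
from h import *
shot('scene','s16');shot('top','t16')
st=sensors.read_state(); print(st['t'],st['tool_pos'],st['force'],st['wrist_torque'])
crop('s16',240,200,460,360,'s16c',3)
E
```

```text
19.55 [0.60929102 0.13607553 0.05869856] [-2.21478862 -0.20330391  0.84656904] [-0.02676838  0.30870367 -0.05639263]
```

View pics/s16c.png

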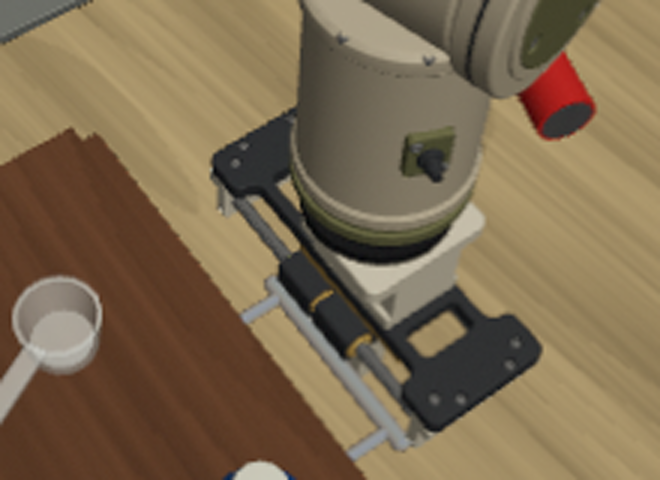

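Call:
play_rows([
  [[1.0,0.001,-0.0001,0,0],[1.0,0.002,-0.0002,0,0],[1.0,0.002,-0.0002,0,0]],
])

```text
t: 19.85
tool_pos: [0.6094, 0.1361, 0.0586]
orientation: [3.137, -0.17, -0.007]
force: [-12.2, -0.7, 8.8]
opening: 0.0005
```

Call:
play_rows([
  [[1.0,-0.03,0.003,0,0],[1.0,-0.07,0.007,0,0],[1.0,-0.08,0.008,0.0,0],[1.0,-0.08,0.008,0.05,0],[1.0,-0.08,0.008,0.1,0],[1.0,-0.08,0.008,0.14,0],[1.0,-0.08,0.008,0.16,0],[1.0,-0.08,0.008,0.16,0]],
])

```text
t: 20.65
tool_pos: [0.5345, 0.1444, 0.224]
orientation: [-3.135, 0.171, -0.014]
force: [1.0, -0.0, -0.6]
opening: 0.0004
```

Call:
play_rows([
  [[1.0,-0.03,0,0,0],[1.0,-0.06,0,0,0],[1.0,-0.1,0,0,0],[1.0,-0.1,0,0,0],[1.0,-0.1,0,0,0],[1.0,-0.1,0,0,0],[1.0,-0.1,0,0,0]],
])

```text
t: 21.35
tool_pos: [0.4322, 0.1439, 0.2185]
orientation: [3.137, -0.171, -0.0]
force: [-0.9, 0.0, -0.1]
opening: 0.0005
```

```bash
python3 - <<'E'
from h import *
shot('scene','s17');shot('top','t17')
st=sensors.read_state(); print(st['t'],st['tool_pos'],st['force'])
crop('s17',190,100,350,220,'s17c',4);crop('t17',380,200,500,360,'t17c',4);crop('t17',170,80,390,260,'t17d',3)
P,u,v,c=cloud(ld('t17')); m=(P[:,2]>.055)&(P[:,2]<.075)&(P[:,0]<.625)&(P[:,0]>.60)&(P[:,1]>.08)&(P[:,1]<.2); print(m.sum(),P[m].mean(0))
E
```

```text
21.45 [0.43206228 0.14384094 0.21856079] [-0.61923313  0.45228594  0.80145546]
200 [0.61857385 0.12850466 0.06447454]
```

View pics/s17.png

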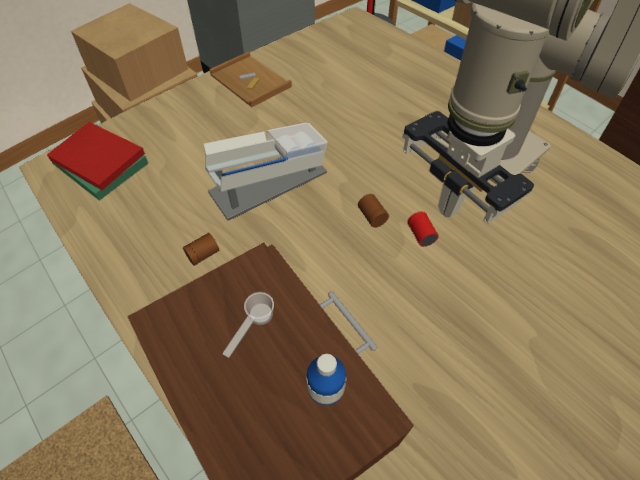

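View pics/t17c.png

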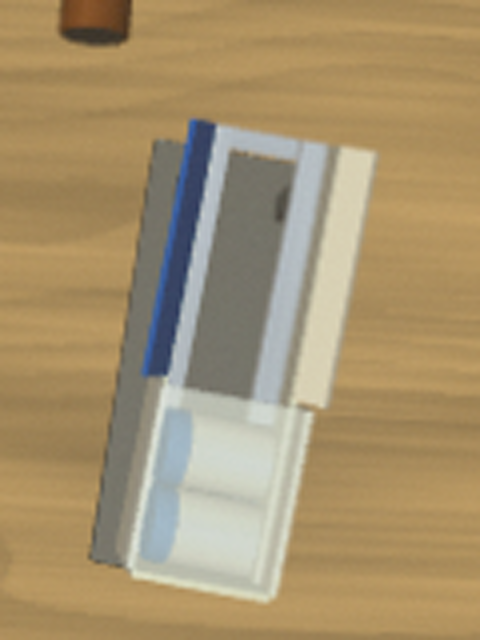

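View pics/t17d.png

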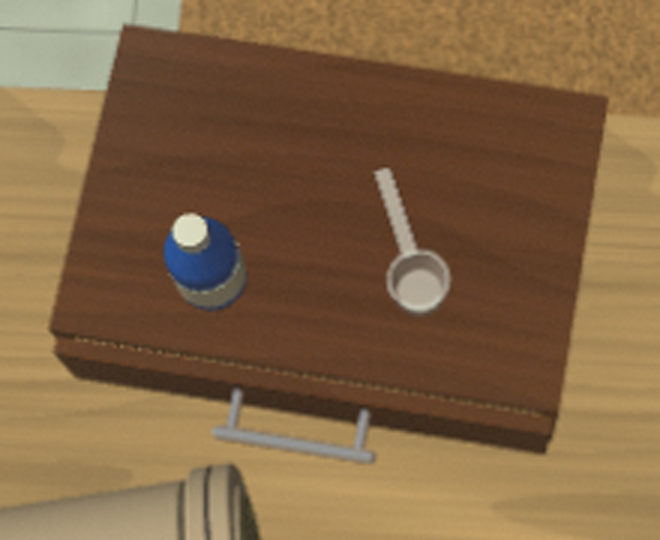

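```bash
python3 - <<'E'
from h import *
crop('t17',180,180,370,240,'t17e',4); crop('s17',260,240,420,360,'s17e',5)
d=ld('t17'); e=np.array([np.cos(.11),-np.sin(.11)])
P,u,v,c=cloud(d); l=P[:,:2]@e; w=P[:,:2]@[np.sin(.11),np.cos(.11)]
m=(w>.12)&(w<.13+.08)&(P[:,0]>.55)&(P[:,0]<.75)
for k in range(0,1):
    for a in np.arange(.56,.70,.0025):
        n=m&(l>=a)&(l<a+.0025)
        if n.sum(): print(round(a,4),n.sum(),np.percentile(P[n,2],[10,50,90]).round(3),end=' | ')
E
```

```text
0.56 36 [-0.004 -0.002  0.002] | 0.5625 39 [-0.005 -0.002  0.   ] | 0.565 34 [-0.005 -0.002  0.002] | 0.5675 37 [-0.004 -0.001  0.   ] | 0.57 35 [-0.004 -0.002  0.001] | 0.5725 36 [-0.004 -0.002  0.001] | 0.575 33 [-0.005 -0.002  0.001] | 0.5775 38 [-0.005 -0.001  0.001] | 0.58 41 [-0.006 -0.002  0.001] | 0.5825 29 [-0.005 -0.002  0.001] | 0.585 39 [-0.004 -0.001  0.001] | 0.5875 36 [-0.005 -0.002  0.001] | 0.59 39 [-0.005 -0.002  0.001] | 0.5925 33 [-0.005 -0.001  0.002] | 0.595 69 [-0.004  0.001  0.065] | 0.5975 68 [-0.005  0.003  0.067] | 0.6 60 [-0.003  0.002  0.067] | 0.6025 68 [-0.003  0.001  0.067] | 0.605 63 [-0.004  0.     0.065] | 0.6075 30 [-0.004 -0.001  0.059] | 0.61 11 [-0.003 -0.001  0.063] | 0.6125 12 [-0.004 -0.001  0.062] | 0.615 15 [-0.004 -0.002  0.062] | 0.6175 16 [-0.006  0.001  0.064] | 0.62 21 [-0.004 -0.002  0.002] | 0.6225 37 [-0.005 -0.002  0.002] | 0.625 37 [-0.003 -0.001  0.002] | 0.6275 38 [-0.005 -0.002  0.02 ] | 0.63 36 [-0.004 -0.001  0.06 ] | 0.6325 36 [-0.004 -0.001  0.03 ] | 0.635 262 [0.001 0.049 0.082] | 0.6375 100 [-0.003  0.072  0.088] | 0.64 50 [-0.004  0.085  0.087] | 0.6425 35 [0.084 0.086 0.089] | 0.645 49 [0.083 0.086 0.089] | 0.6475 37 [0.084 0.087 0.089] | 0.65 78 [0.085 0.092 0.1  ] | 0.6525 52 [0.077 0.097 0.1  ] | 0.655 43 [0.096 0.098 0.101] | 0.6575 46 [0.096 0.099 0.101] | 0.66 38 [0.096 0.098 0.101] | 0.6625 37 [0.096 0.099 0.101] | 0.665 46 [0.095 0.098 0.101] | 0.6675 36 [0.098 0.099 0.101] | 0.67 48 [0.096 0.099 0.101] | 0.6725 39 [0.096 0.098 0.102] | 0.675 36 [0.096 0.098 0.101] | 0.6775 39 [0.097 0.098 0.101] | 0.68 45 [0.095 0.099 0.101] | 0.6825 36 [0.095 0.099 0.101] | 0.685 43 [0.095 0.098 0.101] | 0.6875 38 [0.096 0.098 0.101] | 0.69 43 [0.096 0.098 0.101] | 0.6925 40 [0.097 0.098 0.1  ] | 0.695 39 [0.096 0.098 0.101] | 0.6975 40 [0.096 0.099 0.101] |
```

View pics/t17e.png

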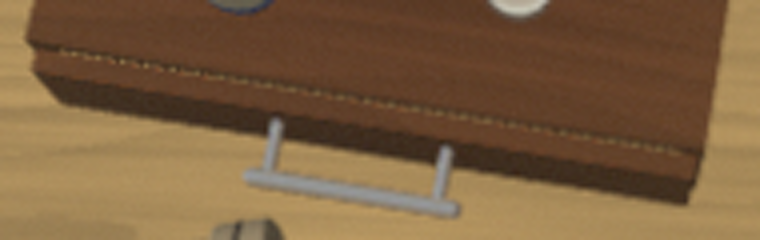

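View pics/s17e.png

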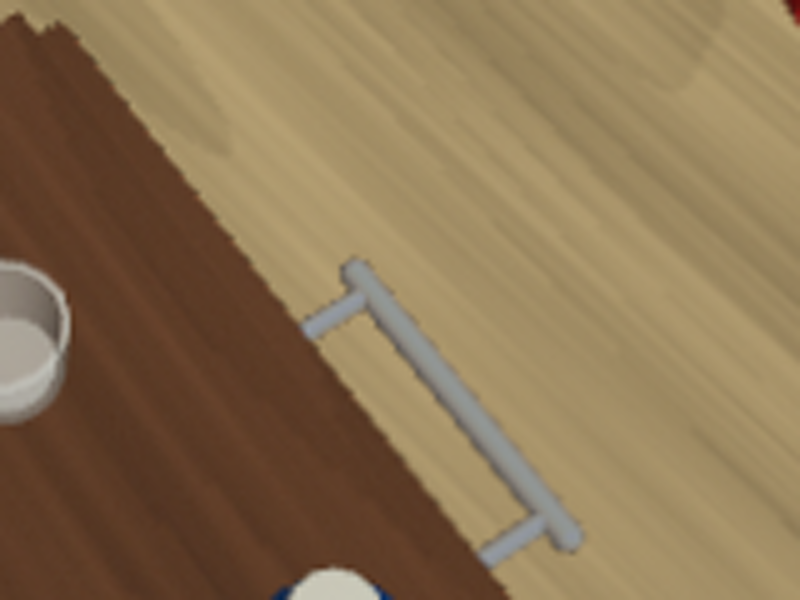

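```bash
python3 - <<'E'
from h import *
robot.close_job(); print(sensors.read_state()['t'])
E
```

```text
the job is handed in; nothing more can be done
the job is handed in; nothing more can be done
```

The job is handed in at about 21.5 s. Both tins are in the chute and the drawer is pushed shut. I got no verdict, so this rests on my own last checks.

- **Tins:** I took them from the drawer one at a time, turned each about 90°, and released them over the open part of the chute. The last top picture shows both lying square under the hood, one behind the other against the end stop, with both blue lids on the blue-lip side.
- **Drawer:** I pushed it by the handle with closed fingers until it stopped, with force on the tool rising to about 15 N. The panel front then measured about 15.5 mm ahead of the cabinet edge, against 15 mm of panel thickness, so it is shut to within a millimetre or two.
- **Other items:** The bottle and scoop show no visible movement. I never touched the dish or tweezers. I could see them flat in the drawer before and partway through the push, but not once it was shut. The arm was clear of everything at hand-in.
- **Disagreements:** The description says one lid faces the robot and one faces away, but in the pictures both lids faced away, so I went by the pictures. The two cameras differed by about 3 mm, and I used an average of them. The second tin first stood about 10 mm off sideways over the chute because that move fell short. I corrected this before lowering it.

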